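Vent the sealed keepsake case

TASK

The flat wooden display case is still sealed under gas: vent it so that it can be opened later. Unscrew the tiny knurled lock nut on its valve (anticlockwise from above) all the way up to its stop, then press the freed pin fully in and hold it in for a good second before letting it spring out again, leaving the nut backed off. The pin bends easily, so press only about as hard as you would a stiff push button and feel for its end; pinch the nut lightly, and leave the keepsakes around and on the case where they are.

Things in the scene. Friction and masses are not known exactly. Their poses are not given: they have to be found in the camera images.
- case: fixed flat display case, dark wood, aluminium lid, 130 (x) x 210 (y) x 55 mm high; origin under its centre, z up. On the lid: a brass-framed window with coins at the -y end; at (-12, +56) mm the upright valve, standing in a fixed brass flange 30 mm across and 5 mm high. The domed brass blank plug 18 mm across, 12 mm high at (+36, +78) mm is not the valve.
- shoulder (a point): top of the valve's brass stem (10 mm across, rises 27 mm above the lid), on its axis; z up. The stem sits in soft rubber: pushed down it gives way by 1 to 13 mm (differs each time, not visible beforehand) under 1.5 to 4 N, then meets a firm rubber seat; it comes back up when let go.
- nut_mid (a point): middle of the knurled brass lock nut, 12 mm across, 10 mm high, on the valve axis, threaded on the pin. Anticlockwise from above it climbs 1.27 mm per rad, from the shoulder (middle 5 mm above it, pin locked) up to a stop 4.0 rad, 5.1 mm higher. Starts 0 to 0.4 rad loose. Turns against 0.03 N m, stays where left; a 10 N pinch is enough, over 30 N a finger crushes it.
- pin_tip (a point): flat top of the steel valve pin, 6 mm across, 24 mm above the shoulder at rest (14 mm above the top of a screwed-down nut, 9 mm above a fully raised one). Freed, it goes 4 mm down into the stem and takes the nut along: it starts to move at 2 N, is fully in at 6 N, springs back when let go. The nut blocks it until unscrewed. Over 12 N bends it.
- padlock_small: bystander, small brass padlock standing, 36 mm wide, 50 mm high; origin under its centre
- padlock_large: bystander, steel padlock standing, 52 mm wide, 72 mm high; origin under its centre
- vial_tall: bystander, corked amber glass vial, 36 mm across, 76 mm high; origin under its centre
- vial_short: bystander, corked amber glass vial, 40 mm across, 56 mm high; origin under its centre
- owl: bystander, white china owl, 34 mm across, 58 mm high; origin under its centre
- brush: bystander, dusting brush lying on the bench, 120 mm long; origin under its centre
- monkey: bystander, small dark metal monkey standing on the case's window, 28 mm across, 38 mm high; origin under its centre
Mind the look-alikes: they are no part of the job. What is shaped like the case but green or red is not meant.

How it is judged:
By the outcome, as a careful person would: the job done as asked, in the order asked, and still so for the second after the job is handed in, with the robot touching nothing.
It also fails if it takes over 72 s, if anything falls off the work surface, if the arm or the gripper's body presses on something with over 40 N, if the wrist force passes 120 N, or if a joint passes its speed limit or range.

ROBOT

A 7-joint arm with a two-finger parallel gripper is mounted at the origin on the work surface. World frame = base frame: x ahead of the robot, y to its left, z up, the work surface at z = 0. Lengths are in m, angles in degrees, forces in N, time in s.
With the tool pointing down it reaches from about 0.425 to 0.875 m from the base axis. Payload 4.7 kg.
Tool frame: the origin (TCP) lies midway between the tips of the shut fingers; the grasp point (between the pads) lies 19 mm behind it; z points along the fingers, y is the line along which they close (so a half turn about z gives the same grasp; the last joint's range is limited). The gripper opens to 87 mm and grips with 3 to 60 N. Pads are 19 mm wide; open, the fingers measure 117 mm over their backs; the gripper's body (75 mm by 190 mm) begins 51 mm behind the grasp point.
Start: joints at [75.579, 18.392, -4.016, 83.108, 1.295, 78.541, -3.26], TCP at [0.171, -0.627, 0.223] pointing down, gripper open.
Joint ranges: [-163.93, 163.93], [-17.29, 119.83], [-79.2, 71.16], [3.27, 140.29], [-89.18, 269.18], [5.43, 117.66], [-154.24, 154.24]. Speed limits (degrees/s): [147.25, 147.25, 180, 180, 180, 180, 180].

INTERFACE

Orientations are given as [roll, pitch, yaw] about the fixed x, y, z axes, in that order (R = Rz(yaw) Ry(pitch) Rx(roll)).
In Python, from cell import env, viewer, boxes_of, masks_of gives the robot as it stands. The module is installed in compiled form; this text tells all that it offers.
- The arm moves only by the tool apply_moves, never from a script. Its argument "moves" is a list of rows, each a list of 7 numbers: the shift along the tool's x, y, z scaled (see below), then the turn, a rotation vector about the tool's x, y, z scaled (see below), then the opening, from 0 (shut) to 1 (fully open). A call has 1 to 20 rows; each row is the pose to reach, as a shift and turn from the pose commanded when the call began, along the tool's axes at that moment; what a row does not reach only later rows make up. The controller multiplies each number of a shift by 0.2 m and each number of a turn by 1.5 rad. A row lasts 1/10 s, in which the tool goes at most 50 mm and 8.59 degrees, less where a joint would pass 70% of its speed; a pose out of reach is approached as far as the arm can. A call with a number of a shift or a turn outside -1 to 1 is refused whole. A call with a gripper value outside its range is refused whole. The fingers move at their own pace and stop on an object; "grip_force" is the grip in N (left out, the last holds). Time passes only in rows, so rows that repeat a pose let the fingers close. It gives the time, the measured TCP pose, the force, the opening and the grip force at its end, in the units of the state.
- env.get_obs(): the state, without advancing time (a new reading comes with each control period).
- viewer.read_camera(name): name is "side" or "top" or "wrist"; returns the picture (400x640x3 uint8, red, green, blue); there is no depth.
- viewer.get_calibration(name): a dict with "fov_y" (degrees; the focal length in pixels is half the picture's height over the tangent of half this angle, whatever the lens; pixels are square), "cx", "cy" (the principal point, pixels), "position" and "orientation" of the camera in the world. Camera axes: x right, y up, looking along -z (the intrinsics and any distortion apply to the point x, -y, -z); pixel columns grow to the right and rows downward; lengths in m; the calibration is good to about 2 mm. A picture is of the moment at which its call begins: read the wrist's pose just before it. get_calibration takes no time and is no camera call; for the wrist camera it gives the pose at the moment of the call.
- env.sign_off(): hands the job in; it is judged then, once.
Trained networks look in the newest picture that a camera, given by its name, has taken for a name from the list of things; names that differ only in an ending like _2 or _b are one class to them, and where a whole thing is asked for, a point or a joint stands for the part that bears it (a point fixed in the world has none). Each returns a list of dicts, best first, with "conf" (0 to 1); they miss things now and then, are a little off and sometimes report something else, mostly with a low value. They report only what shows in the picture. A call takes as long as a camera call. They do not tell look-alikes from the thing itself.
- boxes_of(camera, target): "location" ([column, row] in pixels, amid what is visible of it).
- masks_of(camera, target): "pixels" (400x640 bool, what is visible of it) and "location" ([column, row] in pixels, amid what is visible of it).
The state is a dict: "time_s": time; "qpos": joint angles; "joint_velocities": joint speeds; "effort": joint torques, N m; "tool_pos": TCP position; "tool_rot": TCP orientation; "force": force on the tool from outside, world axes, zero at the start; "wrist_torque": the same for the moment, N m; "grip_width": finger opening in m; "grasp_force": force on a finger pad.
Only numpy, scipy, OpenCV 4.12 (cv2) and the standard library are available. Lean on these libraries where they do the work, as an engineer would, in place of code of your own. Each camera call takes 0.05 s, during which the arm holds its last target. There are 200 camera calls.

## Working session

There is one attempt and no reset: what is moved stays moved. The work goes in short steps, Python scripts to look and compute and a tool call to move; the robot and the scene stay as the last step left them, time stands still between calls to the robot, and variables do not carry over. Pictures are saved under pics/ and viewed, at most 10 in all, crops included, and the job is handed in when it is done.

Besides the shell and the picture viewer there is one more tool, called after "Request:" as name(argument=value, ...), one argument or row to a line, values as JSON. apply_moves: Moves the arm, as the interface text tells. Shifts and turns lie within -1 to 1; 1 stands for 0.2 m of shift or 1.5 rad of turn. Its arguments: {"type":"object","properties":{"moves":{"type":"array","items":{"type":"array","items":{"type":"number","minimum":-1,"maximum":1}}},"grip_force":{"type":"number"}},"required":["moves"]}

```bash
mkdir -p pics
python3 - <<'E'
from cell import env, viewer, boxes_of, masks_of
import cv2, numpy as np
ims=[]
for c in ["top","side"]:
    im=viewer.read_camera(c); k=viewer.get_calibration(c); print(c,k)
    cv2.imwrite(f"pics/{c}0.png",im[:,:,::-1])
    for t in ["case","nut_mid","pin_tip","shoulder","monkey"]:
        print(t,[(round(d["conf"],2),np.round(d["location"],1).tolist()) for d in boxes_of(c,t)[:4]])
o=env.get_obs(); print({k:np.round(v,3).tolist() for k,v in o.items()})
E
```

```text
top {'fov_y': 47.20913154934704, 'cx': 326.5528034773277, 'cy': 196.63800359697441, 'position': array([0.40054865, 0.01903239, 1.29928307]), 'orientation': array([  4.87729865,  -1.02450935, -91.17926905])}
case [(0.9, [216.8, 145.4]), (0.81, [438.6, 309.4]), (0.74, [362.3, 162.5])]
nut_mid []
pin_tip []
shoulder []
monkey []
side {'fov_y': 56.23116183545936, 'cx': 322.9888634853562, 'cy': 198.43795493403547, 'position': array([ 0.65285209, -0.70519479,  0.67697257]), 'orientation': array([5.04454472e+01, 2.50573497e-02, 1.29766135e+01])}
case [(0.86, [359.0, 254.9]), (0.75, [148.9, 293.5])]
nut_mid []
pin_tip [(0.49, [131.7, 252.4])]
shoulder [(0.55, [342.3, 220.9]), (0.38, [386.8, 134.2])]
monkey [(0.52, [369.1, 251.0])]
{'time_s': 0.6, 'qpos': [75.577, 18.391, -4.016, 83.106, 1.296, 78.541, -3.26], 'joint_velocities': [-0.004, -0.057, -0.053, 0.005, 0.036, -0.024, -0.016], 'effort': [0.0, -49.079, -0.403, -31.261, -0.064, 0.034, -0.0], 'tool_pos': [0.171, -0.627, 0.223], 'tool_rot': [179.993, 0.004, 15.232], 'force': [0.242, 0.116, -0.028], 'wrist_torque': [0.054, 0.024, 0.023], 'grasp_force': 0.0, 'grip_width': 0.087}
```

Run:
```python
import cv2, numpy as np
a=cv2.imread("pics/top0.png");b=cv2.imread("pics/side0.png")
cv2.imwrite("pics/v1.png",cv2.resize(np.vstack([a[80:380],b[80:]]),None,fx=.96,fy=.96))
cv2.imwrite("pics/v1.png",a)
```

```text
(no output)
```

View pics/top0.png

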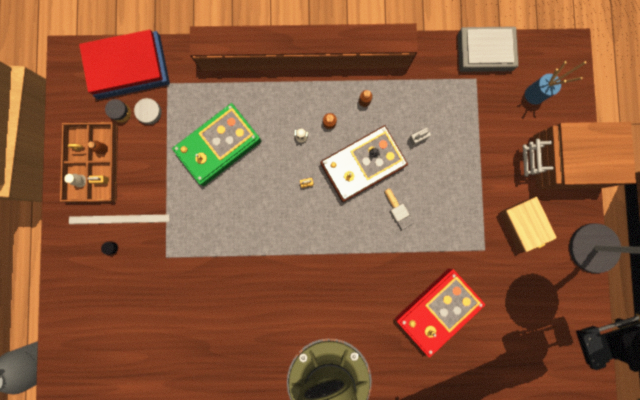

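View pics/side0.png

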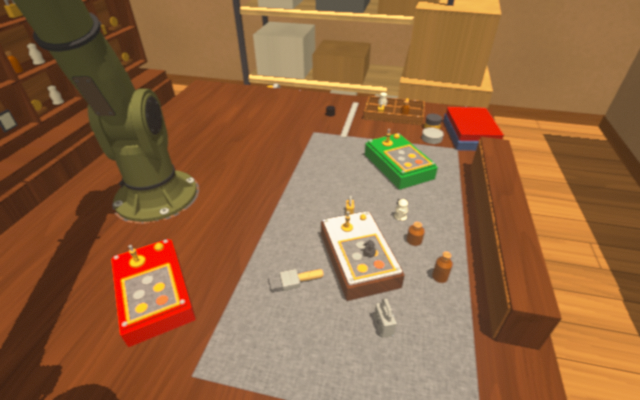

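Three case-like things are in the top view: green (217,145), red (439,309), and the white-aluminium lid over dark wood at (362,162). The last matches the description. The side view shows its valve near (347,225), with the small padlock right behind it at (350,203). I'll confirm this in an enlarged crop.

Run:
```python
import cv2, numpy as np
a=cv2.imread("pics/top0.png");b=cv2.imread("pics/side0.png")
A=cv2.resize(a[115:215,290:440],None,fx=5,fy=5,interpolation=cv2.INTER_CUBIC)[:, :750]
B=cv2.resize(b[190:300,310:410],None,fx=5,fy=5,interpolation=cv2.INTER_CUBIC)
A=cv2.resize(A,(400,267)); A=cv2.copyMakeBorder(A,0,550-267,0,0,cv2.BORDER_CONSTANT)
A=cv2.resize(a[120:205,300:415],(392,290),interpolation=cv2.INTER_CUBIC);B=cv2.resize(b[190:300,310:410],(400,440),interpolation=cv2.INTER_CUBIC)
A=cv2.copyMakeBorder(A,0,150,0,0,cv2.BORDER_CONSTANT)
cv2.imwrite("pics/crop1.png",np.hstack([A,B]))
```

```text
(no output)
```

View pics/crop1.png

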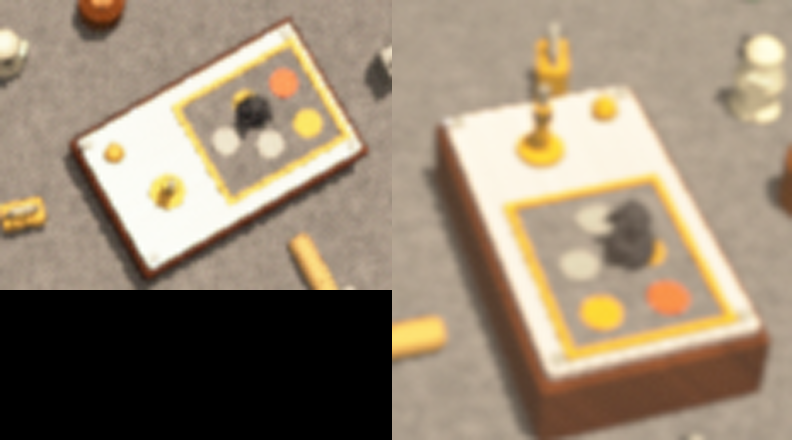

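The crop confirms it: aluminium lid, dark wood, coin window with the monkey on it, valve at top (349,176) / side (347,227), and the blank plug at top (333,165).

```bash
cat > h.py <<'E'
import numpy as np
from scipy.spatial.transform import Rotation as R
from scipy.optimize import least_squares
def proj(k,P):
    f=200/np.tan(np.radians(k["fov_y"]/2))
    c=(np.atleast_2d(P)-k["position"])@R.from_euler("xyz",k["orientation"],degrees=True).as_matrix()
    return np.c_[k["cx"]+f*c[:,0]/-c[:,2], k["cy"]-f*c[:,1]/-c[:,2]]
def ray(k,uv,z):
    f=200/np.tan(np.radians(k["fov_y"]/2))
    d=R.from_euler("xyz",k["orientation"],degrees=True).apply([(uv[0]-k["cx"])/f,-(uv[1]-k["cy"])/f,-1])
    return k["position"]+d*(z-k["position"][2])/d[2]
def case(p,pts):
    c,s=np.cos(p[2]),np.sin(p[2]); pts=np.atleast_2d(pts)
    return np.c_[p[0]+c*pts[:,0]-s*pts[:,1],p[1]+s*pts[:,0]+c*pts[:,1],pts[:,2]]
E
python3 - <<'E'
from cell import env, viewer, boxes_of
from h import *
kt,ks=[viewer.get_calibration(c) for c in("top","side")]
T=lambda u:np.array(u)/[392/115,290/85]+[300,120]
S=lambda u:np.array(u)/4+[310,190]
h=.055
pts=[[.065,.105,h],[.065,-.105,h],[-.065,-.105,h],[-.065,.105,h],[-.012,.056,h+.005],[.036,.078,h+.008]]
t=T([(75,143),(290,20),(365,150),(150,272),(167,192),(114,153)])
sp=[[.065,.105,h],[.065,-.105,h],[-.065,-.105,h],[-.065,.105,h],[-.012,.056,h+.005],[.036,.078,h+.008],[-.012,.056,h+.051]]
s=S([(632-392,88),(765-392,335),(545-392,385),(440-392,122),(540-392,150),(604-392,107),(543-392,86)])
# case +y end (valve) is image-left -> yaw small
def res(p,w=0): 
    a=(proj(kt,case(p,pts))-t); b=(proj(ks,case(p,sp))-s); return np.r_[a.ravel(),b.ravel()]
for y0 in (-.5,.5):
    q=least_squares(res,[.5,-.05,y0],loss="soft_l1"); print(q.x,np.degrees(q.x[2]),q.cost)
    print(np.round(res(q.x).reshape(-1,2),1).tolist())
    best=q.x if y0<0 or q.cost<bc else best; bc=q.cost
print("valve",case(best,[-.012,.056,.106]))
for c in("top","side"):viewer.read_camera(c)
for n,hh,cs in [("padlock_small",.025,"ts"),("owl",.029,"ts"),("vial_short",.028,"ts"),("vial_tall",.038,"ts"),("brush",.01,"ts")]:
    for c,k in(("top",kt),("side",ks)):
        print(n,c,[(round(d["conf"],2),ray(k,d["location"],hh)[:2].round(3).tolist()) for d in boxes_of(c,n)[:2]])
E
```

```text
[ 0.60049205 -0.11208083  0.49462032] 28.3396570337004 15.289920790067926
[[-2.2, -2.0], [0.6, -2.7], [2.3, -0.3], [-0.8, 1.3], [0.3, -1.1], [0.2, -1.1], [-0.4, -2.2], [2.1, -0.3], [-1.8, 0.6], [-2.3, -1.4], [-0.4, -0.5], [-0.4, -0.3], [-0.3, 1.0]]
[ 0.60049205 -0.11208084  0.49462015] 28.339646826251553 15.289920790170267
[[-2.2, -2.0], [0.6, -2.7], [2.3, -0.3], [-0.8, 1.3], [0.3, -1.1], [0.2, -1.1], [-0.4, -2.2], [2.1, -0.3], [-1.8, 0.6], [-2.3, -1.4], [-0.4, -0.5], [-0.4, -0.3], [-0.3, 1.0]]
valve [[ 0.5633472  -0.06848886  0.106     ]]
padlock_small top [(0.5, [0.548, 0.051])]
padlock_small side [(0.42, [0.553, 0.036])]
owl top [(0.74, [0.787, -0.124])]
owl side [(0.59, [0.684, 0.063])]
vial_short top [(0.67, [0.723, -0.018])]
vial_short side [(0.71, [0.725, -0.027]), (0.66, [0.547, -0.008])]
vial_tall top [(0.73, [0.781, -0.114])]
vial_tall side [(0.67, [0.785, -0.123]), (0.16, [0.688, 0.064])]
brush top [(0.61, [0.459, -0.21]), (0.27, [0.69, -0.279])]
brush side [(0.86, [0.46, -0.198])]
```

Request:
apply_moves(
  moves=[
    [0.22,-0.18,0,0,0,0,1],
    [0.44,-0.36,0,0,0,0,1],
    [0.66,-0.54,0,0,0,0,1],
    [0.875,-0.727,0,0,0,0,1],
    [0.875,-0.727,0,0,0,0,1],
  ],
)

```text
time_s: 1.7
tool_pos: [0.3046, -0.4369, 0.223]
tool_rot: [-180.0, -0.1, 15.5]
force: [0.0, -0.4, 0.6]
grip_width: 0.0867
grasp_force: 0.0
```

Request:
apply_moves(
  moves=[
    [0.22,-0.18,0,0,0,0,1],
    [0.44,-0.36,0,0,0,0,1],
    [0.66,-0.54,0,0,0,0,1],
    [0.875,-0.727,0,0,0,0,1],
    [0.875,-0.727,0,0,0,0,1],
  ],
)

```text
time_s: 2.2
tool_pos: [0.4345, -0.2501, 0.2231]
tool_rot: [180.0, -0.1, 15.5]
force: [-0.4, -0.1, -0.3]
grip_width: 0.0871
grasp_force: 0.0
```

Request:
apply_moves(
  moves=[
    [0.22,-0.18,0,0,0,0.1,1],
    [0.44,-0.36,0,0,0,0.2,1],
    [0.66,-0.54,0,0,0,0.3,1],
    [0.875,-0.727,0,0,0,0.4,0.6],
    [0.875,-0.727,0,0,0,0.5,0.6],
    [0.875,-0.727,0,0,0,0.6,0.5],
    [0.875,-0.727,0,0,0,0.7,0.5],
    [0.875,-0.727,0,0,0,0.7,0.5],
    [0.875,-0.727,0,0,0,0.7,0.5],
  ],
)

```text
time_s: 3.1
tool_pos: [0.5628, -0.0683, 0.2226]
tool_rot: [180.0, -0.0, -44.9]
force: [-0.2, 0.3, -0.3]
grip_width: 0.0485
grasp_force: 0.0
```

Run:
```python
from cell import env, viewer, boxes_of
from h import *
import cv2
o=env.get_obs(); print({k:np.round(o[k],3).tolist() for k in("time_s","qpos","tool_pos","tool_rot","force","grip_width")})
k=viewer.get_calibration("wrist"); im=viewer.read_camera("wrist"); print(k)
cv2.imwrite("pics/w1.png",im[:,:,::-1])
for n in("nut_mid","pin_tip","shoulder"): print(n,[(round(d["conf"],2),np.round(d["location"],1).tolist()) for d in boxes_of("wrist",n)[:3]])
print(proj(k,[[.5633,-.0685,z] for z in(.06,.087,.106)]))
```

```text
{'time_s': 3.1, 'qpos': [32.17, 10.445, -31.44, 94.338, 5.587, 76.784, -135.05], 'tool_pos': [0.563, -0.068, 0.223], 'tool_rot': [179.992, -0.009, -44.923], 'force': [-0.175, 0.3, -0.271], 'grip_width': 0.048}
{'fov_y': 70.71337535785777, 'cx': 320.3092295270779, 'cy': 198.20207648476176, 'position': array([ 0.62175891, -0.12511486,  0.38316575]), 'orientation': array([-1.72943163e+01, -9.08647123e-02, -1.34985371e+02])}
nut_mid [(0.46, [318.9, 189.4])]
pin_tip [(0.65, [321.7, 190.9])]
shoulder [(0.46, [322.6, 188.6]), (0.37, [196.6, 111.7])]
[[320.96207256 182.6317528 ]
 [321.056218   188.69467656]
 [321.13254286 193.60996278]]
```

View pics/w1.png

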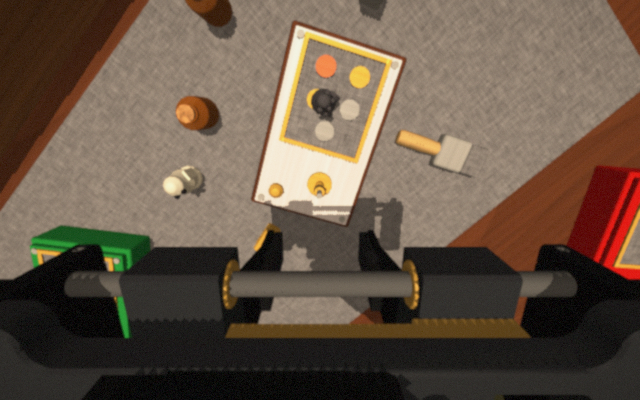

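The wrist view shows the valve at about (320,185) and the plug at (275,190). It matches the estimate to within about 3 px. I'll go lower and refine.

Request:
apply_moves(
  moves=[
    [0,0,0.2,0,0,0,0.5],
    [0,0,0.4,0,0,0,0.5],
    [0,0,0.5,0,0,0,0.5],
    [0,0,0.5,0,0,0,0.5],
    [0,0,0.5,0,0,0,0.5],
  ],
)

```text
time_s: 3.8
tool_pos: [0.563, -0.0686, 0.1232]
tool_rot: [-180.0, -0.0, -44.9]
force: [-0.3, 0.2, -0.8]
grip_width: 0.0432
grasp_force: 0.0
```

Run:
```python
from cell import env, viewer, boxes_of
from h import *
import cv2
o=env.get_obs(); print({k:np.round(o[k],4).tolist() for k in("time_s","qpos","tool_pos","tool_rot","force","grip_width")})
k=viewer.get_calibration("wrist"); im=viewer.read_camera("wrist")
cv2.imwrite("pics/w2.png",im[:,:,::-1])
for n in("nut_mid","pin_tip","shoulder"): print(n,[(round(d["conf"],2),np.round(d["location"],1).tolist()) for d in boxes_of("wrist",n)[:3]])
p=proj(k,[[.5633,-.0685,z] for z in(.06,.082,.087,.106)]);print(p)
tp=proj(k,o["tool_pos"]);print("tcp",tp)
u,v=p[1].astype(int)
c=im[v-50:v+50,u-66:u+66]; print("origin",u-66,v-50)
cv2.imwrite("pics/c2.png",cv2.resize(c[:,:,::-1],None,fx=6,fy=6,interpolation=cv2.INTER_CUBIC))
```

```text
{'time_s': 3.8, 'qpos': [31.3669, 14.8918, -31.0397, 101.3474, 8.3351, 66.0177, -137.1252], 'tool_pos': [0.563, -0.0686, 0.1232], 'tool_rot': [-179.9794, -0.016, -44.9057], 'force': [-0.3456, 0.167, -0.7517], 'grip_width': 0.0432}
nut_mid [(0.69, [317.0, 225.9])]
pin_tip [(0.51, [320.5, 226.4])]
shoulder [(0.79, [321.3, 225.4])]
[[321.48222843 211.8741944 ]
 [321.62477168 221.68972713]
 [321.66110375 224.19155475]
 [321.81546918 234.82116371]]
tcp [[322.34851021 246.50010143]]
origin 255 171
```

View pics/c2.png

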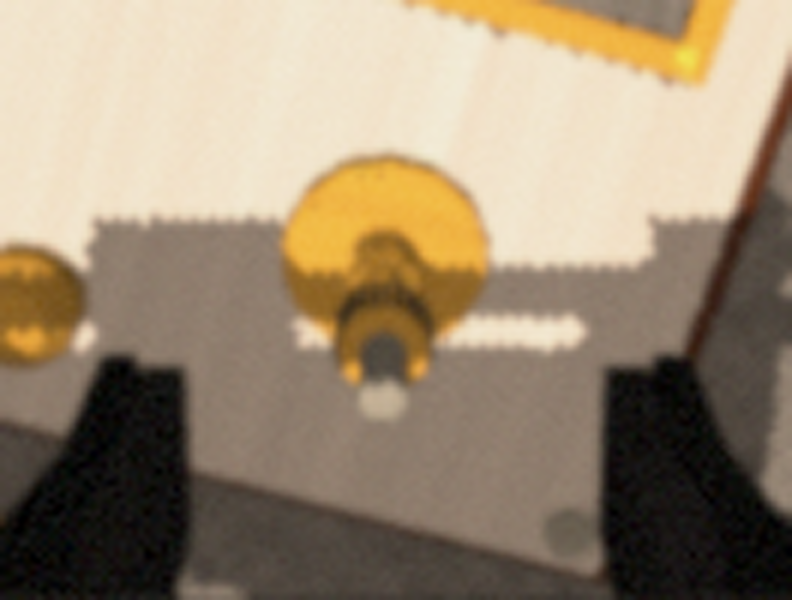

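The crop shows the pin tip at about (318.7,237.7) and the flange centre at about (319.4,214), with the finger gap centred at 321. The valve is therefore off by about 1.4 mm along the tool's y and 1.6 mm along x. I'll correct that and check from a quarter turn round.

Request:
apply_moves(
  moves=[
    [-0.008,-0.007,0,0,0,-0.1,0.4],
    [-0.008,-0.007,0,0,0,-0.2,0.4],
    [-0.008,-0.007,0,0,0,-0.3,0.4],
    [-0.008,-0.007,0,0,0,-0.4,0.4],
    [-0.008,-0.007,0,0,0,-0.5,0.4],
    [-0.008,-0.007,0,0,0,-0.6,0.4],
    [-0.008,-0.007,0,0,0,-0.7,0.4],
    [-0.008,-0.007,0,0,0,-0.8,0.4],
    [-0.008,-0.007,0,0,0,-0.9,0.4],
    [-0.008,-0.007,0,0,0,-1,0.4],
    [-0.008,-0.007,0,0,0,-1,0.4],
    [-0.008,-0.007,0,0,0,-1,0.4],
  ],
)

```text
time_s: 5.2
tool_pos: [0.563, -0.0665, 0.1233]
tool_rot: [179.9, -0.0, 40.8]
force: [-0.8, 0.2, 0.5]
grip_width: 0.0346
grasp_force: 0.0
```

Run:
```python
from cell import env, viewer, boxes_of
from h import *
import cv2
o=env.get_obs(); print({k:np.round(o[k],4).tolist() for k in("time_s","qpos","tool_pos","tool_rot","force","grip_width")})
k=viewer.get_calibration("wrist"); im=viewer.read_camera("wrist")
for n in("nut_mid","pin_tip","shoulder"): print(n,[(round(d["conf"],2),np.round(d["location"],1).tolist()) for d in boxes_of("wrist",n)[:3]])
p=proj(k,[[*o["tool_pos"][:2],z] for z in(.06,.082,.087,.106,.123)]);print(p)
u,v=p[1].astype(int)
c=im[v-50:v+50,u-66:u+66]; print("origin",u-66,v-50)
cv2.imwrite("pics/c3.png",cv2.resize(c[:,:,::-1],None,fx=6,fy=6,interpolation=cv2.INTER_CUBIC))
```

```text
{'time_s': 5.2, 'qpos': [41.1053, 17.0863, -43.0142, 101.0966, 12.6363, 66.6788, -54.8788], 'tool_pos': [0.563, -0.0665, 0.1233], 'tool_rot': [179.9336, -0.0373, 40.7999], 'force': [-0.7542, 0.2311, 0.4684], 'grip_width': 0.0346}
nut_mid [(0.51, [319.1, 221.8]), (0.44, [321.8, 222.1])]
pin_tip [(0.72, [322.8, 224.6])]
shoulder [(0.76, [321.7, 222.1])]
[[320.5868116  213.27446711]
 [320.6614629  223.23560219]
 [320.68048303 225.77356363]
 [320.76126141 236.55226914]
 [320.84744856 248.05269681]]
origin 254 173
```

View pics/c3.png

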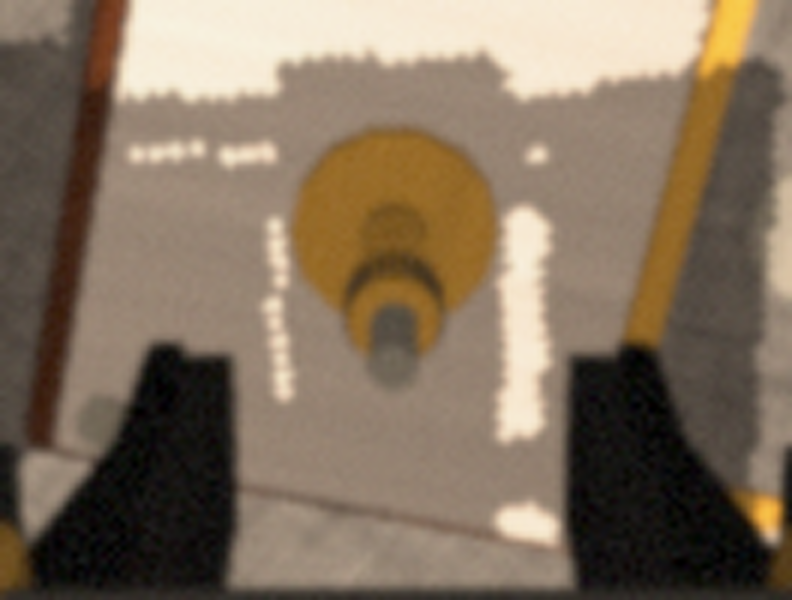

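The quarter-turn view shows the finger gap centred at 320.8 px and the valve at about 319.7. Combining both views puts the axis at about (0.5625, -0.0658). Next I'll turn back, descend and pinch lightly.

Request:
apply_moves(
  moves=[
    [0,-0.0043,0,0,0,0.1,0.35],
    [0,-0.0043,0,0,0,0.2,0.35],
    [0,-0.0043,0,0,0,0.3,0.35],
    [0,-0.0043,0,0,0,0.4,0.35],
    [0,-0.0043,0,0,0,0.5,0.35],
    [0,-0.0043,0,0,0,0.6,0.35],
    [0,-0.0043,0,0,0,0.7,0.35],
    [0,-0.0043,0,0,0,0.8,0.35],
    [0,-0.0043,0,0,0,0.9,0.35],
    [0,-0.0043,0.05,0,0,1,0.35],
    [0,-0.0043,0.1,0,0,1,0.35],
    [0,-0.0043,0.15,0,0,1,0.35],
    [0,-0.0043,0.2,0,0,1,0.35],
    [0,-0.0043,0.225,0,0,1,0.35],
    [0,-0.0043,0.225,0,0,1,0.35],
    [0,-0.0043,0.225,0,0,1,0.35],
  ],
)

```text
time_s: 7.0
tool_pos: [0.5622, -0.0657, 0.0776]
tool_rot: [-180.0, -0.0, -44.9]
force: [0.0, -0.0, 0.4]
grip_width: 0.0303
grasp_force: 0.0
```

Request:
apply_moves(
  moves=[
    [0,0,0,0,0,0,0.1],
    [0,0,0,0,0,0,0.1],
    [0,0,0,0,0,0,0.05],
    [0,0,0,0,0,0,0.05],
    [0,0,0,0,0,0,0.05],
    [0,0,0,0,0,0,0.05],
    [0,0,0,0,0,0,0.05],
  ],
  grip_force=10,
)

```text
time_s: 7.7
tool_pos: [0.5623, -0.0656, 0.0777]
tool_rot: [-180.0, -0.0, -44.9]
force: [1.4, -0.5, -0.4]
grip_width: 0.0112
grasp_force: 10.0
```

Request:
apply_moves(
  moves=[
    [0,0,-0.0005,0,0,-0.06,0.05],
    [0,0,-0.001,0,0,-0.12,0.05],
    [0,0,-0.0017,0,0,-0.18,0.05],
    [0,0,-0.0023,0,0,-0.24,0.05],
    [0,0,-0.0029,0,0,-0.3,0.05],
    [0,0,-0.0034,0,0,-0.36,0.05],
    [0,0,-0.004,0,0,-0.42,0.05],
    [0,0,-0.0046,0,0,-0.48,0.05],
    [0,0,-0.0052,0,0,-0.54,0.05],
    [0,0,-0.0057,0,0,-0.6,0.05],
    [0,0,-0.0063,0,0,-0.66,0.05],
    [0,0,-0.0069,0,0,-0.72,0.05],
    [0,0,-0.0074,0,0,-0.78,0.05],
    [0,0,-0.008,0,0,-0.84,0.05],
    [0,0,-0.0086,0,0,-0.9,0.05],
    [0,0,-0.0095,0,0,-1,0.05],
    [0,0,-0.0095,0,0,-1,0.05],
  ],
)

```text
time_s: 9.4
tool_pos: [0.5622, -0.0661, 0.0795]
tool_rot: [180.0, -0.0, 41.0]
force: [1.4, 0.1, 0.9]
grip_width: 0.0115
grasp_force: 10.0
```

Run:
```python
from cell import env
import numpy as np
o=env.get_obs(); print({k:np.round(o[k],4).tolist() for k in("time_s","qpos","tool_pos","tool_rot","force","wrist_torque","grip_width")})
```

```text
{'time_s': 9.4, 'qpos': [41.6809, 20.4196, -44.215, 103.5172, 15.9488, 62.4476, -57.1788], 'tool_pos': [0.5622, -0.0661, 0.0795], 'tool_rot': [179.9685, -0.0085, 41.0232], 'force': [1.3796, 0.0742, 0.8808], 'wrist_torque': [-0.1894, -0.2071, -0.0312], 'grip_width': 0.0115}
```

Request:
apply_moves(
  moves=[
    [0,0,-0.0005,0,0,-0.06,0.05],
    [0,0,-0.001,0,0,-0.12,0.05],
    [0,0,-0.0017,0,0,-0.18,0.05],
    [0,0,-0.0023,0,0,-0.24,0.05],
    [0,0,-0.0029,0,0,-0.3,0.05],
    [0,0,-0.0034,0,0,-0.36,0.05],
    [0,0,-0.004,0,0,-0.42,0.05],
    [0,0,-0.0046,0,0,-0.48,0.05],
    [0,0,-0.0052,0,0,-0.54,0.05],
    [0,0,-0.0057,0,0,-0.6,0.05],
    [0,0,-0.0063,0,0,-0.66,0.05],
    [0,0,-0.0069,0,0,-0.72,0.05],
    [0,0,-0.0074,0,0,-0.78,0.05],
    [0,0,-0.008,0,0,-0.84,0.05],
    [0,0,-0.0086,0,0,-0.9,0.05],
    [0,0,-0.0095,0,0,-1,0.05],
    [0,0,-0.0095,0,0,-1,0.05],
  ],
)

```text
time_s: 11.1
tool_pos: [0.5627, -0.0661, 0.0815]
tool_rot: [179.9, 0.1, 126.8]
force: [1.4, -1.7, 0.4]
grip_width: 0.0113
grasp_force: 10.0
```

Request:
apply_moves(
  moves=[
    [0,0,-0.0005,0,0,-0.06,0.05],
    [0,0,-0.001,0,0,-0.12,0.05],
    [0,0,-0.0017,0,0,-0.18,0.05],
    [0,0,-0.0023,0,0,-0.24,0.05],
    [0,0,-0.0029,0,0,-0.3,0.05],
    [0,0,-0.0034,0,0,-0.36,0.05],
    [0,0,-0.0034,0,0,-0.36,0.05],
  ],
)

```text
time_s: 11.8
tool_pos: [0.5627, -0.066, 0.0821]
tool_rot: [180.0, 0.1, 157.6]
force: [3.0, -1.1, 0.5]
grip_width: 0.0115
grasp_force: 10.0
```

Run:
```python
from cell import env
import numpy as np
o=env.get_obs(); print({k:np.round(o[k],4).tolist() for k in("time_s","qpos","tool_pos","tool_rot","force","wrist_torque","grip_width")})
```

```text
{'time_s': 11.8, 'qpos': [57.6535, 30.1391, -66.7734, 102.9329, 30.0481, 67.1817, 49.0509], 'tool_pos': [0.5627, -0.066, 0.0821], 'tool_rot': [179.9684, 0.0767, 157.6063], 'force': [3.0278, -1.144, 0.4582], 'wrist_torque': [-0.1428, -0.8414, 0.01], 'grip_width': 0.0115}
```

Request:
apply_moves(
  moves=[
    [0,0,-0.0005,0,0,-0.04,0.05],
    [0,0,-0.001,0,0,-0.08,0.05],
    [0,0,-0.0014,0,0,-0.12,0.05],
    [0,0,-0.0018,0,0,-0.16,0.05],
    [0,0,-0.0022,0,0,-0.2,0.05],
    [0,0,-0.0026,0,0,-0.24,0.05],
    [0,0,-0.0026,0,0,-0.24,0.05],
  ],
)

```text
time_s: 12.5
tool_pos: [0.5621, -0.0658, 0.0824]
tool_rot: [-180.0, 0.0, 178.2]
force: [2.0, -0.5, 0.5]
grip_width: 0.0109
grasp_force: 10.0
```

Run:
```python
from cell import env
import numpy as np
o=env.get_obs(); print({k:np.round(o[k],4).tolist() for k in("time_s","qpos","tool_pos","tool_rot","force","wrist_torque","grip_width")})
```

```text
{'time_s': 12.5, 'qpos': [59.935, 33.0229, -70.8993, 102.8857, 33.5261, 68.848, 67.1666], 'tool_pos': [0.5621, -0.0658, 0.0824], 'tool_rot': [-179.9917, 0.005, 178.2337], 'force': [1.9661, -0.5198, 0.5123], 'wrist_torque': [-0.0812, -0.583, -0.0316], 'grip_width': 0.0109}
```

Request:
apply_moves(
  moves=[
    [0,0,-0.0004,0,0,-0.04,0.05],
    [0,0,-0.0008,0,0,-0.08,0.05],
    [0,0,-0.001,0,0,-0.12,0.05],
    [0,0,-0.001,0,0,-0.16,0.05],
    [0,0,-0.001,0,0,-0.2,0.05],
    [0,0,-0.001,0,0,-0.2,0.05],
  ],
)

```text
time_s: 13.1
tool_pos: [0.5607, -0.0663, 0.082]
tool_rot: [-180.0, -0.2, -164.6]
force: [-1.5, -1.6, 1.1]
grip_width: 0.0113
grasp_force: 10.0
```

Run:
```python
from cell import env
import numpy as np
o=env.get_obs(); print({k:np.round(o[k],4).tolist() for k in("time_s","qpos","tool_pos","tool_rot","force","wrist_torque","grip_width")})
```

```text
{'time_s': 13.1, 'qpos': [61.3625, 35.3341, -73.7399, 102.9125, 36.1734, 70.3079, 82.509], 'tool_pos': [0.5607, -0.0663, 0.082], 'tool_rot': [-179.9869, -0.1932, -164.5584], 'force': [-1.4745, -1.56, 1.059], 'wrist_torque': [-0.3307, 0.214, -0.1033], 'grip_width': 0.0113}
```

Torque has risen to 0.10 N m after 4.19 rad, so the nut is at its stop. I'll release, rise and look.

Request:
apply_moves(
  moves=[
    [0,0,0,0,0,0,0.4],
    [0,0,0,0,0,0,0.4],
    [0,0,0,0,0,0,0.4],
    [0,0,0,0,0,0,0.4],
    [0,0,0,0,0,0,0.4],
    [0,0,-0.1,0,0,0,0.4],
    [0,0,-0.2,0,0,0,0.4],
    [0,0,-0.2,0,0,0,0.4],
    [0,0,-0.2,0,0,0,0.4],
  ],
)

```text
time_s: 14.0
tool_pos: [0.5625, -0.0657, 0.1238]
tool_rot: [-179.9, 0.1, -164.3]
force: [-1.5, -0.7, -0.7]
grip_width: 0.0345
grasp_force: 0.0
```

Run:
```python
from cell import env, viewer, boxes_of
from h import *
import cv2
o=env.get_obs(); print({k:np.round(o[k],4).tolist() for k in("time_s","qpos","tool_pos","tool_rot","force","grip_width")})
k=viewer.get_calibration("wrist"); im=viewer.read_camera("wrist")
p=proj(k,[[.5625,-.0659,z] for z in(.06,.082,.087,.092,.097,.106,.123)]);print(p)
print("tcp",proj(k,o["tool_pos"]))
u,v=p[1].astype(int)
c=im[v-50:v+50,u-66:u+66]; print("origin",u-66,v-50)
cv2.imwrite("pics/c4.png",cv2.resize(c[:,:,::-1],None,fx=6,fy=6,interpolation=cv2.INTER_CUBIC))
```

```text
{'time_s': 14.0, 'qpos': [62.8249, 32.2617, -75.5324, 100.6114, 32.7338, 73.2724, 85.052], 'tool_pos': [0.5625, -0.0657, 0.1238], 'tool_rot': [-179.9266, 0.068, -164.3038], 'force': [-1.4671, -0.6912, -0.7256], 'grip_width': 0.0345}
[[319.55352941 210.89132707]
 [319.41355389 220.62039079]
 [319.37788378 223.09965832]
 [319.34057494 225.69282706]
 [319.30151177 228.40793073]
 [319.22636476 233.6310588 ]
 [319.06464976 244.87113589]]
tcp [[319.31542318 245.47311652]]
origin 253 170
```

View pics/c4.png

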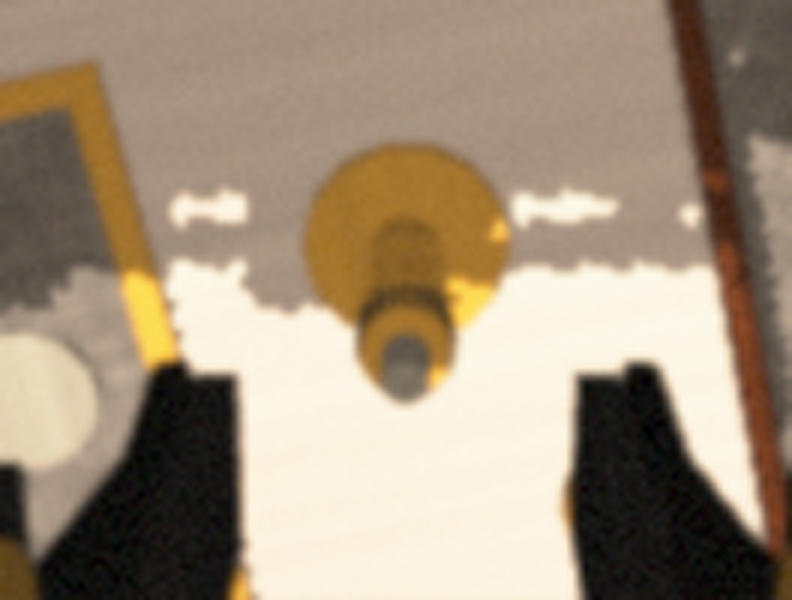

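The nut now stands clearly higher on the pin, which is straight and centred: pin at (320.5,233), finger gap centre 321. I'll turn part way back for joint margin and shut the fingers above the pin.

Request:
apply_moves(
  moves=[
    [0,0,0,0,0,0.1,0],
    [0,0,0,0,0,0.2,0],
    [0,0,0,0,0,0.3,0],
    [0,0,0,0,0,0.4,0],
    [0,0,0,0,0,0.5,0],
    [0,0,0,0,0,0.6,0],
    [0,0,0,0,0,0.7,0],
    [0,0,0,0,0,0.8,0],
    [0,0,0.03,0,0,0.8,0],
    [0,0,0.06,0,0,0.8,0],
    [0,0,0.06,0,0,0.8,0],
    [0,0,0.06,0,0,0.8,0],
  ],
  grip_force=20,
)

```text
time_s: 15.25
tool_pos: [0.5616, -0.0655, 0.1101]
tool_rot: [-180.0, -0.1, 127.0]
force: [0.4, 0.2, 0.4]
grip_width: 0.0005
grasp_force: 0.0
```

Request:
apply_moves(
  moves=[
    [-0.004,0.002,0,0,0,0,0],
    [-0.004,0.002,0.005,0,0,0,0],
    [-0.004,0.002,0.01,0,0,0,0],
    [-0.004,0.002,0.015,0,0,0,0],
    [-0.004,0.002,0.02,0,0,0,0],
    [-0.004,0.002,0.025,0,0,0,0],
    [-0.004,0.002,0.025,0,0,0,0],
  ],
)

```text
time_s: 15.95
tool_pos: [0.5628, -0.0661, 0.1057]
tool_rot: [-180.0, 0.0, 127.0]
force: [-0.5, -0.6, 0.6]
grip_width: 0.0005
grasp_force: 0.3
```

Request:
apply_moves(
  moves=[
    [0,0,0.003,0,0,0,0],
    [0,0,0.006,0,0,0,0],
    [0,0,0.006,0,0,0,0],
  ],
)

```text
time_s: 16.25
tool_pos: [0.5628, -0.0661, 0.1045]
tool_rot: [-180.0, 0.0, 127.0]
force: [-0.1, -0.4, 1.7]
grip_width: 0.0005
grasp_force: 0.4
```

Request:
apply_moves(
  moves=[
    [0,0,0.003,0,0,0,0],
    [0,0,0.006,0,0,0,0],
    [0,0,0.006,0,0,0,0],
  ],
)

```text
time_s: 16.55
tool_pos: [0.5628, -0.066, 0.1033]
tool_rot: [-180.0, 0.0, 127.0]
force: [0.2, -0.6, 0.5]
grip_width: 0.0003
grasp_force: 0.5
```

Request:
apply_moves(
  moves=[
    [0,0,0.0025,0,0,0,0],
    [0,0,0.005,0,0,0,0],
    [0,0,0.005,0,0,0,0],
  ],
)

```text
time_s: 16.85
tool_pos: [0.5628, -0.066, 0.1023]
tool_rot: [-180.0, 0.0, 127.0]
force: [-0.3, 0.5, 1.7]
grip_width: 0.0006
grasp_force: 0.6
```

Request:
apply_moves(
  moves=[
    [0,0,0.0025,0,0,0,0],
    [0,0,0.005,0,0,0,0],
    [0,0,0.005,0,0,0,0],
  ],
)

```text
time_s: 17.15
tool_pos: [0.5628, -0.0661, 0.1013]
tool_rot: [-180.0, 0.0, 127.0]
force: [0.4, 0.3, 0.9]
grip_width: 0.0004
grasp_force: 0.7
```

Request:
apply_moves(
  moves=[
    [0,0,0.0025,0,0,0,0],
    [0,0,0.005,0,0,0,0],
    [0,0,0.005,0,0,0,0],
  ],
)

```text
time_s: 17.45
tool_pos: [0.5628, -0.066, 0.1003]
tool_rot: [-180.0, 0.0, 127.0]
force: [-0.1, -0.1, 1.8]
grip_width: 0.0006
grasp_force: 0.7
```

Request:
apply_moves(
  moves=[
    [0,0,0.0025,0,0,0,0],
    [0,0,0.005,0,0,0,0],
    [0,0,0.005,0,0,0,0],
  ],
)

```text
time_s: 17.75
tool_pos: [0.5628, -0.0661, 0.0993]
tool_rot: [-180.0, 0.0, 127.0]
force: [-0.3, -0.3, 1.9]
grip_width: 0.0001
grasp_force: 0.8
```

Request:
apply_moves(
  moves=[
    [0,0,0.0025,0,0,0,0],
    [0,0,0.005,0,0,0,0],
    [0,0,0.005,0,0,0,0],
  ],
)

```text
time_s: 18.05
tool_pos: [0.5628, -0.066, 0.0983]
tool_rot: [-180.0, 0.0, 127.0]
force: [0.3, 0.3, 1.9]
grip_width: 0.001
grasp_force: 1.0
```

Request:
apply_moves(
  moves=[
    [0,0,0.0025,0,0,0,0],
    [0,0,0.005,0,0,0,0],
    [0,0,0.005,0,0,0,0],
  ],
)

```text
time_s: 18.35
tool_pos: [0.5628, -0.066, 0.0973]
tool_rot: [-180.0, 0.0, 127.0]
force: [-0.9, 0.1, 3.0]
grip_width: 0.0006
grasp_force: 1.3
```

Request:
apply_moves(
  moves=[
    [0,0,0.0025,0,0,0,0],
    [0,0,0.005,0,0,0,0],
    [0,0,0.005,0,0,0,0],
  ],
)

```text
time_s: 18.65
tool_pos: [0.5628, -0.066, 0.0964]
tool_rot: [180.0, 0.0, 127.0]
force: [-1.2, -0.7, 3.2]
grip_width: 0.0004
grasp_force: 1.7
```

Request:
apply_moves(
  moves=[
    [0,0,0.0025,0,0,0,0],
    [0,0,0.005,0,0,0,0],
    [0,0,0.005,0,0,0,0],
  ],
)

```text
time_s: 18.95
tool_pos: [0.5628, -0.066, 0.0954]
tool_rot: [-180.0, 0.0, 127.0]
force: [-1.0, -0.4, 4.4]
grip_width: 0.0003
grasp_force: 2.0
```

Request:
apply_moves(
  moves=[
    [0,0,0.0025,0,0,0,0],
    [0,0,0.0025,0,0,0,0],
  ],
)

```text
time_s: 19.15
tool_pos: [0.5628, -0.0661, 0.0949]
tool_rot: [-180.0, 0.0, 127.0]
force: [-0.6, -0.7, 5.1]
grip_width: 0.0001
grasp_force: 2.2
```

Request:
apply_moves(
  moves=[
    [0,0,0.0025,0,0,0,0],
    [0,0,0.0025,0,0,0,0],
  ],
)

```text
time_s: 19.35
tool_pos: [0.5629, -0.066, 0.0944]
tool_rot: [180.0, 0.0, 127.0]
force: [-0.9, -0.2, 4.8]
grip_width: 0.0006
grasp_force: 2.4
```

Request:
apply_moves(
  moves=[
    [0,0,0.0025,0,0,0,0],
    [0,0,0.0025,0,0,0,0],
  ],
)

```text
time_s: 19.55
tool_pos: [0.5629, -0.066, 0.0939]
tool_rot: [180.0, 0.0, 127.0]
force: [-2.3, -0.4, 5.0]
grip_width: 0.0005
grasp_force: 2.6
```

Request:
apply_moves(
  moves=[
    [0,0,0.0015,0,0,0,0],
    [0,0,0.0015,0,0,0,0],
  ],
)

```text
time_s: 19.75
tool_pos: [0.5629, -0.066, 0.0937]
tool_rot: [180.0, 0.0, 127.0]
force: [-0.4, -0.5, 5.6]
grip_width: 0.0005
grasp_force: 2.8
```

Request:
apply_moves(
  moves=[
    [0,0,0.0015,0,0,0,0],
    [0,0,0.0015,0,0,0,0],
  ],
)

```text
time_s: 19.95
tool_pos: [0.5629, -0.066, 0.0935]
tool_rot: [180.0, 0.0, 127.0]
force: [-1.3, -0.3, 6.0]
grip_width: 0.0008
grasp_force: 3.1
```

Request:
apply_moves(
  moves=[
    [0,0,0.0015,0,0,0,0],
    [0,0,0.0015,0,0,0,0],
  ],
)

```text
time_s: 20.15
tool_pos: [0.5629, -0.0661, 0.0933]
tool_rot: [-180.0, 0.0, 127.0]
force: [-1.1, -1.0, 7.4]
grip_width: 0.0003
grasp_force: 3.4
```

Request:
apply_moves(
  moves=[
    [0,0,0.0015,0,0,0,0],
    [0,0,0.0015,0,0,0,0],
  ],
)

```text
time_s: 20.35
tool_pos: [0.5629, -0.0661, 0.0931]
tool_rot: [-180.0, 0.0, 127.0]
force: [-1.7, 0.3, 7.5]
grip_width: 0.0005
grasp_force: 3.8
```

Request:
apply_moves(
  moves=[
    [0,0,0.0015,0,0,0,0],
    [0,0,0.0015,0,0,0,0],
    [0,0,0.0015,0,0,0,0],
    [0,0,0.0015,0,0,0,0],
    [0,0,0.0015,0,0,0,0],
  ],
)

```text
time_s: 20.85
tool_pos: [0.5629, -0.066, 0.0929]
tool_rot: [-180.0, 0.0, 127.0]
force: [-1.7, -1.4, 8.1]
grip_width: 0.0004
grasp_force: 4.1
```

Request:
apply_moves(
  moves=[
    [0,0,0,0,0,0,0],
    [0,0,0,0,0,0,0],
    [0,0,0,0,0,0,0],
    [0,0,0,0,0,0,0],
    [0,0,0,0,0,0,0],
    [0,0,0,0,0,0,0],
    [0,0,0,0,0,0,0],
    [0,0,0,0,0,0,0],
    [0,0,0,0,0,0,0],
    [0,0,0,0,0,0,0],
    [0,0,0,0,0,0,0],
    [0,0,0,0,0,0,0],
    [0,0,0,0,0,0,0],
    [0,0,0,0,0,0,0],
    [0,0,0,0,0,0,0],
  ],
)

```text
time_s: 22.35
tool_pos: [0.5629, -0.0661, 0.0929]
tool_rot: [-180.0, 0.0, 127.0]
force: [-0.9, -0.5, 9.1]
grip_width: 0.0007
grasp_force: 4.1
```

Force profile: soft stem travel down to about z = 0.098, then about 4 mm of pin spring, then a firm end at 6 to 8 N, held for 2 s. Now I'll let it spring out and back off.

Request:
apply_moves(
  moves=[
    [0,0,-0.01,0,0,0,0],
    [0,0,-0.02,0,0,0,0],
    [0,0,-0.03,0,0,0,0],
    [0,0,-0.04,0,0,0,0],
    [0,0,-0.05,0,0,0,0],
    [0,0,-0.06,0,0,0,0],
    [0,0,-0.07,0,0,0,0],
    [0,0,-0.2,0,0,0,0],
    [0,0,-0.35,0,0,0,0],
    [0,0,-0.5,0,0,0,0],
    [0,0,-0.5,0,0,0,0],
    [0,0,-0.5,0,0,0,0],
  ],
)

```text
time_s: 23.55
tool_pos: [0.5628, -0.0661, 0.1925]
tool_rot: [-180.0, 0.0, 126.9]
force: [0.3, 0.1, -0.9]
grip_width: 0.0006
grasp_force: 0.0
```

Run:
```python
from cell import env, viewer
from h import *
import cv2
o=env.get_obs(); print(o["time_s"],o["tool_pos"],o["force"])
k=viewer.get_calibration("wrist"); im=viewer.read_camera("wrist")
p=proj(k,[[.5625,-.0659,z] for z in(.06,.082,.092,.097,.106)]);print(p)
u,v=p[1].astype(int); print("origin",u-66,v-50)
cv2.imwrite("pics/c5.png",cv2.resize(im[v-50:v+50,u-66:u+66,::-1],None,fx=6,fy=6,interpolation=cv2.INTER_CUBIC))
```

```text
23.55 [ 0.56276405 -0.06611842  0.19246051] [ 0.33155671  0.09391991 -0.92056508]
[[319.4734214  189.85344945]
 [319.37882197 195.78232765]
 [319.33102517 198.77792121]
 [319.30585485 200.35543318]
 [319.25822351 203.34065646]]
origin 253 145
```

View pics/c5.png

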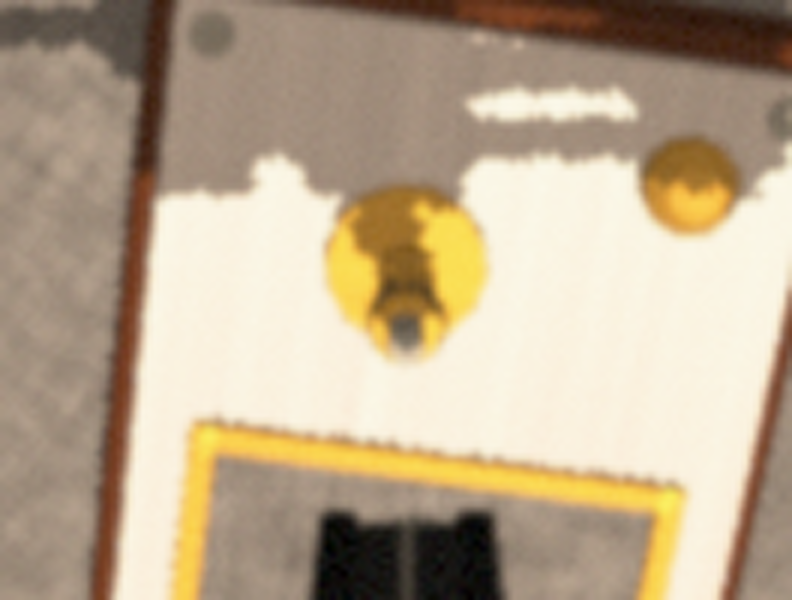

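The pin is out again and straight (tip at about (320.5,202.5), expected (319,203)). The nut is still raised and the robot is clear.

```bash
python3 -c "
from cell import env
print(env.sign_off())"
```

```text
the job is handed in; nothing more can be done
None
```

I vented the case and handed the job in at about 24 s. The nut was unscrewed until the torque rose at its stop, and the pin was pressed to a firm end at about 8 N and held about 2 s. It has sprung out again with the nut still backed off; the sign-off gave no verdict.

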